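# Close a charger case in the screw press

### The job

The lid of the charger case on the carrier still stands proud: push the carrier fully home against the press's back stop, wind the press's handwheel clockwise (seen from above), more than a full turn, until the lid is pressed fully down, then wind the wheel back up to the top of its travel, leaving the carrier home. Let only the press touch the lid, not the gripper, and leave the other things on the bench where they are.

Things in the scene. Friction and masses are not known exactly. Their poses are not given: they have to be found in the camera images.
- press: fixed screw press: steel bed 370 x 150 x 12 mm, green crosshead (200 mm across the bed, 50 mm deep, 138 to 172 mm above the bench) on two columns 82 mm either side of the axis. Origin on the bench under the press axis, z up, x along the bed from infeed end (-275 mm) to back stop (face at +81 mm). Guide rails: inner faces at y = +-54 mm, tops 26 mm above the bench
- platen_face (a point): centre of the underside of the platen (80 x 60 x 14 mm) under the crosshead: 111 mm above the bench when fully up, going down 20 mm per turn of the wheel
- wheel (a joint): handwheel angle in rad: 0 = top of its travel (upper stop), growing clockwise seen from above, which lowers the platen by 3.18 mm per rad; lower stop at 8.26. The platen meets the proud lid at about 5.7 and has it fully down at about 8.2. Stays where it is left; takes 2 to 6 N at the knob
- wheel_axis (a point): centre of the handwheel (three spokes, round rim, 144 mm across, vertical axis) in the plane of its 14 mm thick rim, 200 mm above the bench. The hub (40 mm across) ends 10 mm above this point; a bare 18 mm screw rises from it, to 45 mm above this point at most. The wheel turns without rising or falling
- knob_mid (a point): middle of the upright black crank knob on the rim, 65 mm from the wheel's axis: a cylinder 20 mm thick, from 208 to 256 mm above the bench, free to spin on its pin; this point is 232 mm above the bench and goes round with the wheel
- carrier: loose aluminium carrier that slides on the press bed between the guide rails: plate 230 x 104 x 8 mm with low lips around the case and an upright push block at its infeed end. Origin at its underside (12 mm above the bench) under the middle of the case; its x axis is that of the press. It is home when it meets the back stop, its origin then within a millimetre or so of the press axis
- push_face (a point): middle of the outer face of the carrier's push block (70 mm wide, 16 mm thick, top 62 mm above the bench), 150 mm from the carrier's origin along -x; this point is 42 mm above the bench
- case: black plastic charger case, open at the top, 140 x 86 x 60 mm, loose in the carrier's lips; origin at the centre of its underside, 20 mm above the bench
- lid: grey lid plate of the case, 142 x 88 x 5 mm, with a bright skirt showing below it while it is proud, guided straight up and down in the case by tight catches (about 15 N). Origin at the centre of the plate's underside: 68 mm above the case's origin while it stands 8 mm proud, 60 mm when fully down
- tape_roll: roll of paper tape lying flat, 96 mm across, 24 mm high; not part of the job
- screwdriver: black screwdriver, 190 mm long, lying on the bench near the press; not part of the job
- hammer: hammer with a wooden handle, 280 mm long; not part of the job
- tub: open white plastic tub, 110 mm across, 100 mm high; not part of the job
- jar: glass jar, 76 mm across, 100 mm high; not part of the job
- carton: cardboard carton 110 x 75 x 60 mm; not part of the job
- screw_dish: small yellow dish, 84 mm across, 22 mm high; not part of the job

How it is judged:
On the way, in this order (a step that is already met when the one before it is completed fails the run):
1. the carrier is pushed home against the back stop (within 6 mm) (x of carrier in the frame of press above -0.006 m and z of carrier in the frame of press below 0.016 m), for 0.2 s.
2. the wheel has lowered the platen and the lid is pressed down (within 1.7 mm of fully down), the carrier still home (all of step 1 and z of lid in the frame of case below 0.0617 m and value of joint wheel above 7.3 rad), for 0.1 s.
3. the wheel is wound back up to within 0.6 rad of the top of its travel (all of step 1 and z of lid in the frame of case below 0.0617 m and value of joint wheel below 0.6 rad), for 0.1 s.
At the end, for the whole second after the job is handed in: the carrier stands home in its guides, within 6 mm of the back stop; the lid is down, its plate within 1.7 mm of fully down on the case; the wheel is at rest within 0.6 rad (about a tenth of a turn) of the top of its travel (all of step 3 and velocity of joint wheel between -0.05 and 0.05 rad/s and linear speed of carrier below 0.01 m/s); the robot touches nothing.
It fails at once if the robot touches the lid (more than 2 N) (contact force between lid and the fingers above 2 N or contact force between lid and the arm above 2 N).
It fails at once if one of the other things on the bench is moved by more than 30 mm (distance of any of tape_roll, screwdriver, hammer, tub, jar, carton, screw_dish from where it was at the start of the episode above 0.03 m).
It also fails if it takes over 72 s, if anything falls off the work surface, if the arm or the gripper's body presses on something with over 40 N, if the wrist force passes 120 N, or if a joint passes its speed limit or range.

### The arm

A 7-joint arm with a two-finger parallel gripper is mounted at the origin on the work surface. World frame = base frame: x ahead of the robot, y to its left, z up, the work surface at z = 0. Lengths are in m, angles in rad, forces in N, time in s.
With the tool pointing down it reaches from about 0.425 to 0.95 m from the base axis. Payload 4.7 kg.
Tool frame: the origin (TCP) lies on the centre line of the jaws, within the pads' length; the fingertips stand robot.nose_length ahead of it and the grasp point (between the pads) lies 8 mm behind it (robot.nose_length is the distance from the TCP to the fingertips, in m); z points along the fingers, y is the line along which they close (so a half turn about z gives the same grasp; the last joint's range is limited). The gripper opens to 85 mm and grips with 20 to 120 N. Pads are 22 mm wide; open, the fingers measure 114 mm over their backs; the gripper's body (76 mm by 85 mm) begins 54 mm behind the grasp point. The pads swing forward as they close: fully open they stand 13 mm farther back than shut.
Start: joints at [1.155, 0.469, -0.049, 1.532, 0.024, 1.141, -0.082], TCP at [0.255, -0.625, 0.242] pointing down, gripper open.
Joint ranges: [-2.59, 2.59], [-0.33, 1.99], [-1.39, 1.29], [0.1, 2.45], [-1.04, 4.18], [0.21, 1.99], [-2.66, 2.66]. Speed limits (rad/s): [2.57, 2.57, 3.14, 3.14, 3.14, 3.14, 3.14].

### API

Orientations are given as [roll, pitch, yaw] about the fixed x, y, z axes, in that order (R = Rz(yaw) Ry(pitch) Rx(roll)).
In Python, from plant import robot gives the robot as it stands. Calls block until the motion is done:
- robot.goto(position, orientation): joint-space move of the TCP to a pose.
- robot.move_straight(position, vel=0.15, attitude=None, contact_N=None): straight line of the TCP; attitude=None keeps the orientation; vel is the mean speed in m/s. With contact_N (N) it stops when the force on the tool has changed by that much, and returns True; else False.
- robot.move_joints(angles): joint-space move.
- robot.grip(opening, strength=None): opening from 0.0 (shut) to 1.0 (fully open); strength is the grip in N (None keeps the last); returns when the fingers have stopped.
- robot.sleep(seconds).
- robot.inverse_kinematics(position, orientation): joint angles nearest the present ones, or None.
- robot.sense(): the state.
- robot.grab_frame(name): name is "scene" or "side" or "wrist"; returns a dict with "image" (384x512x3 uint8, red, green, blue), "range_z" (384x512 float32, m along the optical axis (not along the pixel's ray), 0 where there is no reading), "fx", "fy", "cx", "cy" (pixels), "dist_coeffs" ([k1, k2, p1, p2, k3] as OpenCV has them; the pictures are not rectified), "R" (3x3) and "t" (3): a world point X has camera coordinates R X + t. Camera axes: x right, y down, z forward; pixel columns grow to the right and rows downward; lengths in m; the calibration is good to about 2 mm. A picture is of the moment at which its call begins.
A pose or a line that the arm cannot do raises robot.IKError and nothing moves.
- robot.close_job(): hands the job in; it is judged then, once.
The state is a dict: "t": time; "joint_pos": joint angles; "joint_velocities": joint speeds; "effort": joint torques, N m; "tcp_pos": TCP position; "tcp_rot": TCP orientation; "wrist_force": force on the tool from outside, world axes, zero at the start; "torque": the same for the moment, N m; "opening": opening from 0.0 (shut) to 1.0 (fully open); "gripper_force": force on a finger pad.
Only numpy, scipy, OpenCV 4.12 (cv2) and the standard library are available. Lean on these libraries where they do the work, as an engineer would, in place of code of your own. Each camera call takes 0.05 s, during which the arm holds its last target. There are 200 camera calls.

## Working session

There is one attempt and no reset: what is moved stays moved. The work goes in short steps, each a Python script; the robot and the scene stay as the last script left them, time stands still between calls to the robot, and variables do not carry over. Pictures are saved under pics/ and viewed, at most 10 in all, crops included, and the job is handed in when it is done.

```bash
mkdir -p pics; ls
cat > cap.py <<'E'
from plant import robot
import numpy as np, cv2, sys, pickle
def cap(name,tag):
    f=robot.grab_frame(name); pickle.dump(f,open(f'pics/{tag}.pkl','wb'))
    cv2.imwrite(f'pics/{tag}.png',f['image'][:,:,::-1]); return f
def world(f,u,v,z=None):
    """pixel -> world point; by depth, or on the plane at height z"""
    K=np.array([[f['fx'],0,f['cx']],[0,f['fy'],f['cy']],[0,0,1]])
    p=cv2.undistortPoints(np.array([[[u,v]]],float),K,np.array(f['dist_coeffs'],float))[0,0]
    d=np.array([p[0],p[1],1]); R=np.array(f['R']);t=np.array(f['t'])
    if z is None:
        s=f['range_z'][int(round(v)),int(round(u))]; return R.T@(d*s-t)
    o=-R.T@t; r=R.T@d; return o+r*(z-o[2])/r[2]
def cloud(f):
    h,w=f['range_z'].shape; K=np.array([[f['fx'],0,f['cx']],[0,f['fy'],f['cy']],[0,0,1]])
    v,u=np.mgrid[:h,:w]
    p=cv2.undistortPoints(np.stack([u,v],-1).reshape(-1,1,2).astype(float),K,np.array(f['dist_coeffs'],float))[:,0]
    s=f['range_z'].reshape(-1); P=np.c_[p*s[:,None],s]-np.array(f['t']); P=P@np.array(f['R'])
    P[s<=0]=np.nan
    return P.reshape(h,w,3)
E
python3 - <<'E'
from cap import *
for n in ('scene','side','wrist'):
    f=cap(n,n+'0'); print(n,-np.array(f['R']).T@f['t'])
s=robot.sense(); print(s['t'],s['tcp_pos'],s['tcp_rot'],robot.nose_length,s['opening'])
E
```

```text
pics
scene [ 1.37436916 -0.63288462  1.27985682]
side [-0.33400696  0.96912755  0.9039261 ]
wrist [ 0.33353193 -0.59199163  0.3729017 ]
0.15 [ 0.25448814 -0.6247655   0.24150574] [-3.14016092e+00  8.70947800e-05  3.86809249e-01] 0.011 0.9989545717426558
```

View pics/scene0.png

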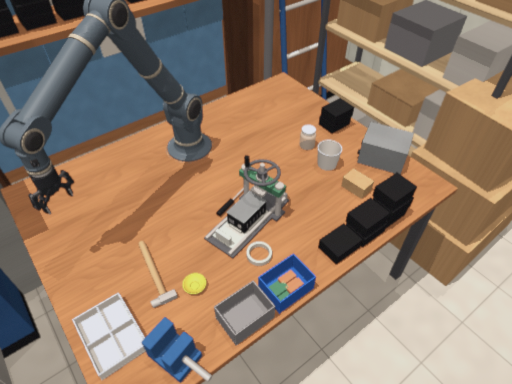

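View pics/side0.png

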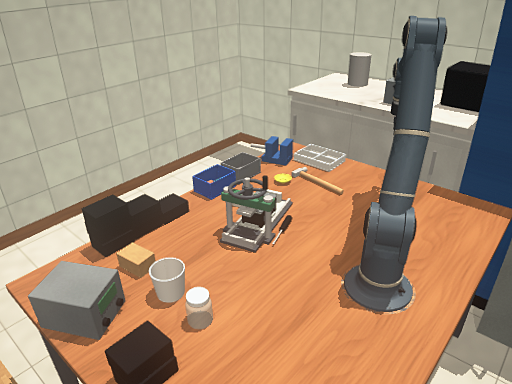

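The scene view shows the press with its wheel at (262,172), the black knob at (247,163), the carrier and case at (248,212) and the infeed end at (222,238). The side view shows the wheel at (252,190) and the knob at (265,183). Next I'll fit the press axes from the depth cloud.

Run:
```python
from cap import *
L=lambda t:pickle.load(open(f'pics/{t}.pkl','rb'))
for tag,(u0,u1,v0,v1) in {'scene0':(195,300,145,260),'side0':(205,305,165,255)}.items():
    f=L(tag); P=cloud(f); im=f['image']
    for (u,v) in ([(247,163),(262,172),(225,240),(248,212)] if tag=='scene0' else [(265,183),(252,190)]): print(tag,u,v,P[v,u].round(3),im[v,u])
    c=P[v0:v1,u0:u1].reshape(-1,3); col=im[v0:v1,u0:u1].reshape(-1,3).astype(int)
    g=(col[:,1]>col[:,0]*1.3)&(col[:,1]>col[:,2]*1.1)&(c[:,2]>.1)
    G=c[g&(abs(c[:,2]-.172)<.006)]
    print('green top',len(G),cv2.minAreaRect(G[:,:2].astype(np.float32)) if len(G)>4 else'')
    W=c[(c[:,2]>.19)&(c[:,2]<.212)]
    # circle fit of outer rim via RANSAC-free least squares
    A=np.c_[2*W[:,:2],np.ones(len(W))]; 
    print('wheel',len(W),W[:,:2].min(0),W[:,:2].max(0),cv2.minEnclosingCircle(W[:,:2].astype(np.float32)))
    k=c[(c[:,2]>.22)&(c[:,2]<.27)]; print('above .22',len(k),np.nanmean(k,0),k.max(0) if len(k) else'')
    B=c[(c[:,2]>.007)&(c[:,2]<.03)]; r=cv2.minAreaRect(B[:,:2].astype(np.float32)); print('bed',len(B),r)
    s=4; crop=cv2.resize(im[v0:v1,u0:u1,::-1],None,fx=5,fy=5,interpolation=cv2.INTER_CUBIC); cv2.imwrite(f'pics/{tag}c.png',crop)
```

```text
scene0 247 163 [0.468 0.009 0.231] [21 20 21]
scene0 262 172 [0.524 0.038 0.21 ] [118 113 112]
scene0 225 240 [ 0.598 -0.193  0.046] [152 146 136]
scene0 248 212 [ 0.567 -0.062  0.086] [164 162 159]
green top 123 ((0.5193661451339722, 0.04184911400079727), (0.19573621451854706, 0.0465744212269783), 13.70983600616455)
wheel 459 [ 0.44122535 -0.02598843] [0.587313   0.11785034] ((0.5153974890708923, 0.04369387775659561), 0.07428192347288132)
above .22 81 [0.4824945  0.02397008 0.23810879] [0.52668515 0.05212495 0.25601371]
bed 1775 ((0.3960263133049011, -0.03252440690994263), (0.5041007399559021, 0.5757287740707397), 35.40276336669922)
side0 265 183 [0.447 0.022 0.236] [55 47 41]
side0 252 190 [0.491 0.042 0.2  ] [61 57 55]
green top 93 ((0.5088173151016235, 0.0481109544634819), (0.19963513314723969, 0.05198153853416443), 15.489616394042969)
wheel 415 [ 0.43770846 -0.02097425] [0.58141556 0.11834185] ((0.5089043974876404, 0.04928481951355934), 0.07323876023292542)
above .22 94 [0.47217202 0.031006   0.23932542] [0.52129064 0.05551379 0.26040805]
bed 1787 ((0.630946934223175, -0.15984654426574707), (0.4785289764404297, 0.7026550769805908), 43.563201904296875)
```

View pics/scene0c.png

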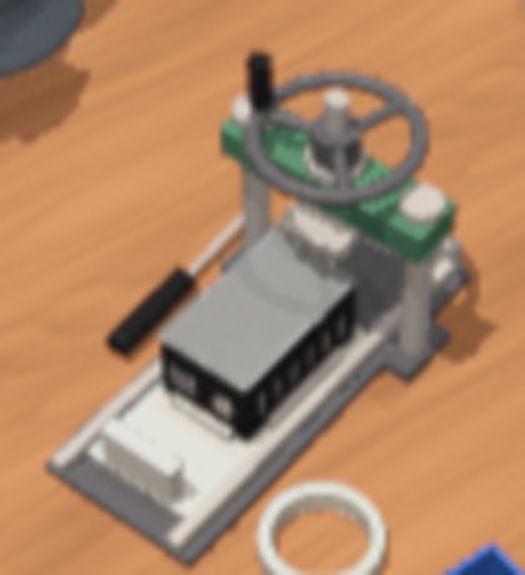

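Both views agree on the crosshead (about 196 x 48 mm at 14–15°) and the wheel radius (73–74 mm). Their positions differ by about 8 mm, so I'll refine with the wrist camera. The wheel axis is near (0.512, 0.046) and the press yaw near 104.5°. First I'll check reachability.

Run:
```python
from cap import *
f=pickle.load(open('pics/wrist0.pkl','rb')); print('optical axis',np.array(f['R'])[2].round(3))
c=np.array([.512,.0465]); 
for yd in range(-180,180,15):
    y=np.radians(yd); out=[]
    for a in np.radians(range(0,360,45)):
        q=robot.inverse_kinematics([*(c+.065*np.array([np.cos(a),np.sin(a)])),.236],[np.pi,0,y])
        out.append(None if q is None else [round(q[0],2),round(q[4],2),round(q[5],2),round(q[6],2)])
    if all(out): print(yd, out[0],out[4], 'j7',min(o[3] for o in out),max(o[3] for o in out),'j6',min(o[2] for o in out),max(o[2] for o in out))
    else: print(yd,'fails',sum(o is None for o in out))
for yd in (104.5,-75.5,14.5,-165.5): print(yd,robot.inverse_kinematics([.56,-.15,.044],[np.pi,0,np.radians(yd)]),robot.inverse_kinematics([.5,-.06,.45],[np.pi,0,np.radians(yd)]))
```

```text
optical axis [-0.306 -0.123 -0.944]
-180 [np.float64(0.52), np.float64(0.4), np.float64(1.13), np.float64(1.06)] [np.float64(0.74), np.float64(0.25), np.float64(1.03), np.float64(1.13)] j7 0.85 1.24 j6 1.03 1.15
-165 [np.float64(0.57), np.float64(0.46), np.float64(1.16), np.float64(1.27)] [np.float64(0.7), np.float64(0.23), np.float64(1.02), np.float64(1.41)] j7 1.07 1.51 j6 1.02 1.18
-150 [np.float64(0.66), np.float64(0.57), np.float64(1.22), np.float64(1.44)] [np.float64(0.81), np.float64(0.3), np.float64(1.04), np.float64(1.6)] j7 1.35 1.67 j6 1.04 1.22
-135 [np.float64(0.66), np.float64(0.57), np.float64(1.22), np.float64(1.7)] [np.float64(0.81), np.float64(0.3), np.float64(1.04), np.float64(1.86)] j7 1.62 1.93 j6 1.04 1.22
-120 [np.float64(0.66), np.float64(0.57), np.float64(1.22), np.float64(1.96)] [np.float64(0.81), np.float64(0.3), np.float64(1.04), np.float64(2.13)] j7 1.88 2.19 j6 1.04 1.22
-105 [np.float64(0.66), np.float64(0.57), np.float64(1.22), np.float64(2.22)] [np.float64(0.81), np.float64(0.3), np.float64(1.04), np.float64(2.39)] j7 2.14 2.45 j6 1.04 1.22
-90 [np.fl
[... 2937 characters left out ...]
 np.float64(1.02), np.float64(0.89)] j7 0.63 1.01 j6 1.02 1.13
104.5 [ 0.58177434  0.61977261 -0.52809467  1.90297931  0.45000331  0.73810152
  0.04831141] [ 0.67814597  0.11960055 -0.7128239   1.56990453  0.07842307  1.48129793
  0.21491621]
-75.5 [ 0.09436943  0.55845703  0.12527125  1.93284963 -0.10866028  0.65667309
 -2.60156705] None
14.5 [ 0.3780925   0.57140231 -0.25061293  1.91526449  0.21478557  0.68060698
 -1.31966871] [ 0.51189844  0.09967371 -0.52180222  1.57747045  0.04983555  1.47775677
 -1.33011381]
-165.5 [ 0.68214501  0.66046115 -0.67203806  1.89721003  0.5713824   0.78420201
  1.51792932] [ 0.76111842  0.1328526  -0.81179168  1.56640008  0.09661848  1.48388493
  1.76920344]
```

Run:
```python
from cap import *
c=np.array([.512,.0465]); psi=np.radians(104.5); x=np.array([np.cos(psi),np.sin(psi)])
for i,o in enumerate((-.17,-.06,.02)):
    (robot.goto if i==0 else robot.move_straight)([*(c+o*x),.42],*([[np.pi,0,psi]] if i==0 else [.2]))
    cap('wrist',f'w{i}')
print(robot.sense()['t'])
ims=[cv2.imread(f'pics/w{i}.png') for i in range(3)]
cv2.imwrite('pics/wm.png',np.vstack([cv2.resize(np.hstack(ims[:2]),(800,300)),cv2.resize(np.hstack([ims[2],ims[2]*0]),(800,300))]))
```

```text
3.75
```

View pics/wm.png

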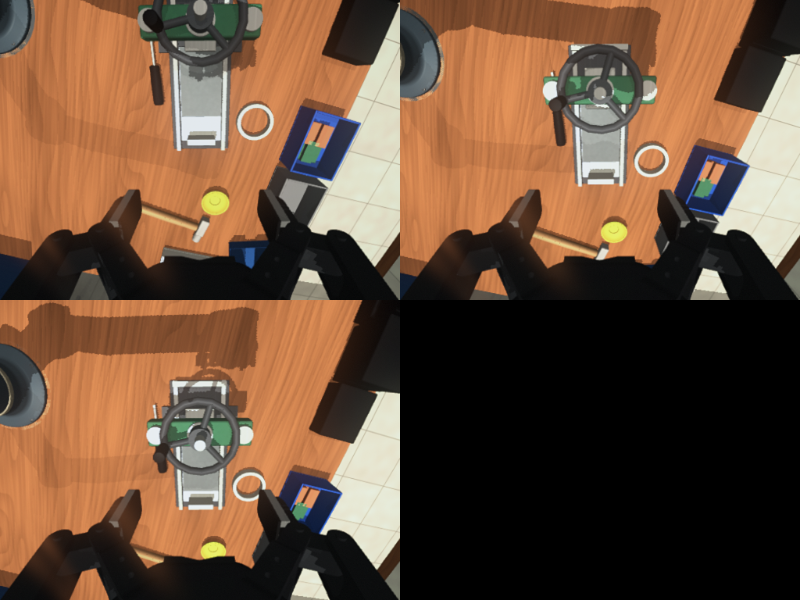

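The three wrist views show the press aligned with the image. At half scale the wheel is at (600,90) in the second view and (200,436) in the third. The knob is on its left side at (556,103) and (161,455), and the push block is at (598,178) and (201,500). I'll fit these from the clouds.

```bash
cat > fit.py <<'E'
from cap import *
from scipy.optimize import least_squares
c0=np.array([.512,.0465])
def fit(tag,psi=np.radians(104.5)):
    f=pickle.load(open(f'pics/{tag}.pkl','rb')); P=cloud(f); im=f['image'].astype(int)
    c=P.reshape(-1,3); col=im.reshape(-1,3); d=np.linalg.norm(c[:,:2]-c0,axis=1)
    near=d<.33
    g=near&(col[:,1]>col[:,0]*1.3)&(col[:,1]>col[:,2]*1.1)&(abs(c[:,2]-.172)<.008)
    if g.sum()>20:
        (cx,cy),wh,an=cv2.minAreaRect(c[g][:,:2].astype(np.float32)); print(tag,'cross',np.round([cx,cy,*wh,an],4))
    w=(d<.09)&(d>.05)&(c[:,2]>.193)&(c[:,2]<.213); W=c[w]
    r=least_squares(lambda p:np.hypot(W[:,0]-p[0],W[:,1]-p[1])-.066,c0,loss='soft_l1',f_scale=.003); print(tag,'wheel',r.x.round(4),W[:,2].max().round(4),len(W))
    ctr=r.x; d=np.linalg.norm(c[:,:2]-ctr,axis=1)
    k=(d>.045)&(d<.09)&(c[:,2]>.225)&(c[:,2]<.27); K=c[k]
    if len(K): print(tag,'knob',np.median(K,0).round(4),K[:,2].max().round(4),len(K)); t=K[K[:,2]>.248]; print('  top',t.mean(0).round(4),'r',np.linalg.norm(t.mean(0)[:2]-ctr).round(4)) if len(t) else 0
    x=np.array([np.cos(psi),np.sin(psi)]); y=np.array([-x[1],x[0]])
    q=np.c_[(c[:,:2]-ctr)@x,(c[:,:2]-ctr)@y]
    b=(abs(q[:,1])<.045)&(q[:,0]<-.12)&(q[:,0]>-.3)
    B=b&(c[:,2]>.054)&(c[:,2]<.068); print(tag,'block x',np.percentile(q[B,0],[1,50,99]).round(4) if B.any() else 0,'y',np.percentile(q[B,1],[1,99]).round(4) if B.any() else 0,'z',np.median(c[B,2]).round(4) if B.any() else 0,B.sum())
    Ld=(abs(q[:,1])<.05)&(q[:,0]<-.0)&(q[:,0]>-.3)&(abs(c[:,2]-.09)<.012); print(tag,'lid x min',np.percentile(q[Ld,0],[1]).round(4),'y',np.percentile(q[Ld,1],[1,99]).round(4),'z',np.median(c[Ld,2]).round(4))
    return ctr
if __name__=='__main__':
    for t in sys.argv[1:]: fit(t)
E
python3 fit.py w0 w1 w2 scene0 side0
```

```text
w0 cross [ 0.5128  0.0465  0.1958  0.0503 14.9908]
w0 wheel [0.5121 0.0488] 0.2128 2505
w0 knob [0.4579 0.0153 0.2553] 0.2586 478
  top [0.4562 0.0164 0.2553] r 0.0646
w0 block x [-0.2497 -0.2413 -0.2349] y [-0.0349  0.0328] z 0.0617 307
w0 lid x min [-0.1713] y [-0.0446  0.0401] z 0.0929
w1 cross [ 0.5126  0.0469  0.197   0.049  14.4377]
w1 wheel [0.5125 0.0468] 0.2114 3618
w1 knob [0.4573 0.0193 0.2554] 0.258 328
  top [0.4562 0.018  0.2554] r 0.0633
w1 block x [-0.2477 -0.2388 -0.2325] y [-0.0364  0.0321] z 0.0615 270
w1 lid x min [-0.1687] y [-0.0441  0.0415] z 0.093
w2 cross [ 0.5124  0.0481  0.1958  0.0492 14.3684]
w2 wheel [0.5122 0.0481] 0.213 2927
w2 knob [0.4569 0.0217 0.2552] 0.2575 325
  top [0.4562 0.0187 0.2552] r 0.0632
w2 block x [-0.2511 -0.2398 -0.2338] y [-0.0363  0.0292] z 0.0615 261
w2 lid x min [-0.1715] y [-0.0439  0.0412] z 0.093
scene0 cross [ 0.5193  0.0417  0.1957  0.0467 13.9492]
scene0 wheel [0.5177 0.0429] 0.2129 326
scene0 knob [0.4625 0.011  0.2457] 0.256 43
  top [0.4586 0.0138 0.2526] r 0.0658
scene0 block x [-0.2482 -0.2349 -0.1244] y [-0.0445  0.0367] z 0.0604 116
scene0 lid x min [-0.1687] y [-0.0445  0.0433] z 0.0906
side0 cross [ 0.5088  0.0481  0.1996  0.052  15.4896]
side0 wheel [0.508  0.0479] 0.2128 303
side0 knob [0.448  0.0209 0.245 ] 0.2604 51
  top [0.45   0.0182 0.2553] r 0.0652
side0 block x [-0.2557 -0.2393 -0.1635] y [-0.0351  0.0393] z 0.0621 64
side0 lid x min [-0.1776] y [-0.0473  0.0405] z 0.0939
```

Wheel centre is (0.5123, 0.0476) at z≈0.207 (rim top), and knob top z is 0.255 at r≈64 mm. The push face is at x=-0.249 with its top at z=0.0615, and the lid top is at 0.093. All match the given sizes. Next, the push.

```bash
python3 - <<'E'
from cap import *
c=np.array([.5123,.0476]); psi=np.radians(104.6); x=np.array([np.cos(psi),np.sin(psi)]); y=np.array([-x[1],x[0]])
p=lambda o,z:[*(c+o*x-.001*y),z]
o=lambda:round(float((robot.sense()['tcp_pos'][:2]-c)@x),4)
robot.grip(0.0)
robot.goto(p(-.295,.16),[np.pi,0,psi])
robot.move_straight(p(-.295,.044),.12)
print(o(),robot.sense()['wrist_force'].round(1),robot.sense()['t'])
print(robot.move_straight(p(-.185,.044),.05,contact_N=30),o(),robot.sense()['wrist_force'].round(1))
print(robot.move_straight(p(-.14,.044),.025,contact_N=20),o(),robot.sense()['wrist_force'].round(1))
robot.sleep(.3);print(o(),robot.sense()['wrist_force'].round(1),robot.sense()['t']); cap('wrist','w3')
E
python3 fit.py w3
```

```text
-0.2953 [-0.6  0.  -0.5] 7.1417
False -0.1851 [ 1.4 -4.6 -1.5]
True -0.1616 [ 0.5 -0.2  1.5]
-0.1626 [ 0.3 -0.2 -0.5] 11.0083Traceback (most recent call last):
  File "fit.py", line 23, in <module>
    for t in sys.argv[1:]: fit(t)
                           ~~~^^^
  File "fit.py", line 12, in fit
    r=least_squares(lambda p:np.hypot(W[:,0]-p[0],W[:,1]-p[1])-.066,c0,loss='soft_l1',f_scale=.003); print(tag,'wheel',r.x.round(4),W[:,2].max().round(4),len(W))
                                                                                                                                    ~~~~~~~~~~^^
    return umr_maximum(a, axis, None, out, keepdims, initial, where)
ValueError: zero-size array to reduction operation maximum which has no identity
```

The force stop came at o=-0.162, and with the 11 mm finger half-width that puts the face near -0.150, which is home. I'll check this from above while moving to the wheel.

```bash
python3 - <<'E'
from cap import *
c=np.array([.5123,.0476]); psi=np.radians(104.6); x=np.array([np.cos(psi),np.sin(psi)])
robot.move_straight([*(c-.19*x),.06],.15)
robot.move_straight([*(c-.19*x),.33],.25); robot.grip(1.0)
robot.goto([*(c-.06*x),.42],[np.pi,0,psi]); cap('wrist','w4'); print(robot.sense()['t'])
E
python3 fit.py w4
```

```text
14.1583
w4 cross [ 0.5125  0.0473  0.1964  0.0489 15.2958]
w4 wheel [0.5125 0.0468] 0.2119 3603
w4 knob [0.4574 0.0192 0.2554] 0.2578 332
  top [0.4563 0.018  0.2554] r 0.0632
w4 block x [-0.147  -0.1386 -0.1326] y [-0.0365  0.0317] z 0.0616 299
w4 lid x min [-0.0691] y [-0.0443  0.0403] z 0.0929
```

The carrier is home (block shifted by 101 mm, face near -0.147 to -0.150). Now grasp the knob with the fingers half open so they clear the screw, then wind the first 60° as a test.

```bash
cat > wind.py <<'E'
from cap import *
import json
C=np.array([.5123,.0476]); R0=.065; Z=.228; psi=np.radians(104.6)
def wind(st,to,step=np.radians(12),vel=.12,log=5):
    """turn the wheel to angle `to` (rad, clockwise +); st: th, a0 (knob azimuth at th=0), d (TCP minus knob)"""
    n=max(1,int(np.ceil(abs(to-st['th'])/step))); d=np.array(st['d'])
    for i,th in enumerate(np.linspace(st['th'],to,n+1)[1:]):
        a=st['a0']-th; e=np.array([np.cos(a),np.sin(a)])
        hit=robot.move_straight([*(C+d+R0*e),Z],vel,contact_N=35)
        s=robot.sense(); F=s['wrist_force'][:2]; fr=F@e; ft=F@np.array([e[1],-e[0]])
        d=d+5e-5*np.clip(fr,-15,15)*e; st['d']=list(d)
        if i%log==log-1 or hit or i==n-1: print(f"th {th:.2f} fr {fr:.1f} ft {ft:.1f} fz {s['wrist_force'][2]:.1f} open {s['opening']:.3f} d {1e3*d.round(4)} err {1e3*np.linalg.norm(s['tcp_pos'][:2]-C-d-R0*e):.1f} t {s['t']:.1f}")
        if hit or abs(s['opening']-st['op'])>.06: print('STOP hit',hit); break
        st['th']=float(th)
    json.dump(st,open('st.json','w')); return st
E
python3 - <<'E'
from wind import *
k=np.array([.4563,.018])-C; a0=float(np.arctan2(k[1],k[0])); e=np.array([np.cos(a0),np.sin(a0)]); p=C+R0*e
robot.grip(.55)
robot.goto([*p,.30],[np.pi,0,psi]); print(robot.move_straight([*p,Z],.1,contact_N=10))
robot.grip(0.0,30); s=robot.sense(); print('open',s['opening'],s['tcp_pos']-np.r_[p,Z],s['wrist_force'].round(1),s['gripper_force'],s['t'])
st=dict(th=0.,a0=a0,d=[0.,0.],op=s['opening'])
wind(st,np.radians(60),log=1); cap('wrist','w5'); cap('scene','s5')
f=pickle.load(open('pics/s5.pkl','rb')); cv2.imwrite('pics/s5c.png',cv2.resize(f['image'][120:240,200:320,::-1],None,fx=4,fy=4))
E
```

```text
False
open 0.22412712383332933 [ 1.42727059e-04 -2.76386741e-05  7.00658780e-04] [-1.4  0.1  5. ] 29.24557864665985 16.4667
th 0.21 fr 3.0 ft 2.7 fz 6.9 open 0.225 d [-0.1 -0. ] err 1.1 t 16.7
th 0.42 fr 1.9 ft 2.2 fz 7.2 open 0.225 d [-0.2 -0. ] err 1.3 t 17.0
th 0.63 fr 2.5 ft 2.7 fz 6.1 open 0.226 d [-0.4 -0. ] err 1.5 t 17.3
th 0.84 fr 0.5 ft 3.4 fz 5.3 open 0.224 d [-0.4 -0. ] err 1.6 t 17.5
th 1.05 fr 0.9 ft 2.4 fz 5.5 open 0.223 d [-0.4  0. ] err 1.6 t 17.8
```

View pics/s5c.png

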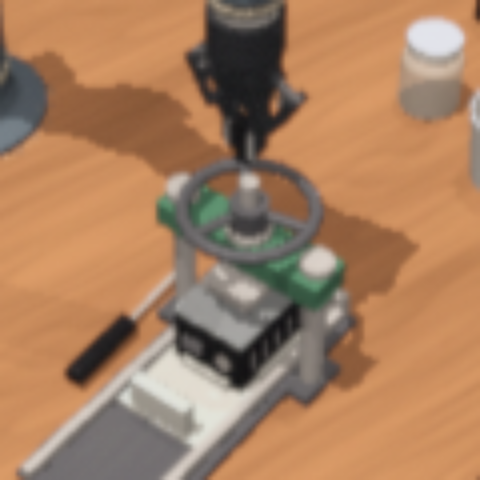

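The gripper holds the knob at the far side of the wheel (crop 245,150), the wheel has turned clockwise, and the case sits under the platen with the carrier home. Forces are small. I'll wind on to 7.9, then in small steps to 8.22.

Run:
```python
from wind import *
st=json.load(open('st.json'))
st=wind(st,7.9); st=wind(st,8.22,step=.08,vel=.06,log=1)
cap('scene','s6'); f=pickle.load(open('pics/s6.pkl','rb')); cv2.imwrite('pics/s6c.png',cv2.resize(f['image'][120:240,200:320,::-1],None,fx=4,fy=4))
P=cloud(f); c=P.reshape(-1,3); q=(c[:,:2]-C-[.0055,-.005]); x=np.array([np.cos(psi),np.sin(psi)]); y=np.array([-x[1],x[0]])
m=(abs(q@y)<.035)&(q@x<-.045)&(q@x>-.065)&(c[:,2]>.07)&(c[:,2]<.12); print('lid z (was .0906 in this camera)',np.median(c[m,2]),m.sum())
```

```text
th 2.09 fr 0.7 ft 3.0 fz 6.4 open 0.220 d [-0.5  0.1] err 2.0 t 19.2
th 3.12 fr 1.2 ft 3.8 fz 6.6 open 0.221 d [-0.3  0.3] err 2.7 t 20.5
th 4.16 fr -1.0 ft 2.7 fz 9.5 open 0.227 d [-0.4  0.4] err 2.5 t 21.8
th 5.20 fr -0.5 ft 3.0 fz 9.7 open 0.223 d [-0.4  0.5] err 1.4 t 23.1
th 6.24 fr -1.0 ft 2.8 fz 9.0 open 0.230 d [-0.3  0.6] err 0.6 t 24.4
th 7.28 fr -0.3 ft 0.6 fz 0.8 open 0.011 d [-0.3  0.6] err 4.8 t 25.6
STOP hit False
th 7.15 fr 0.4 ft 0.1 fz -0.4 open -0.001 d [-0.3  0.6] err 1.0 t 25.9
STOP hit False
lid z (was .0906 in this camera) 0.08244444194256093 70
```

View pics/s6c.png

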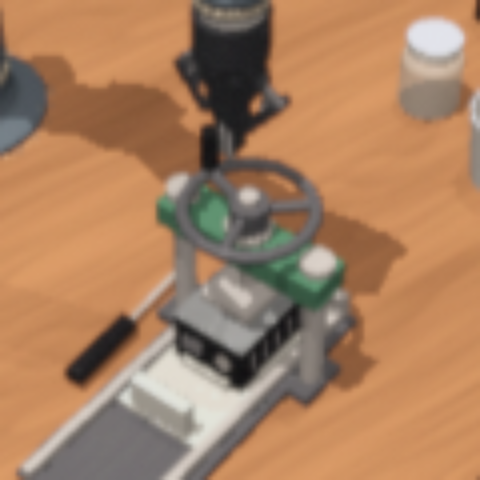

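The knob slipped out of the pads near 6.9 rad under the press load, and now stands just behind the closed fingers (crop 210,148). I'll rise, find the knob again, and regrasp harder with the pads closing tangentially for the loaded part.

```bash
python3 - <<'E'
from wind import *
x=np.array([np.cos(psi),np.sin(psi)]); p=robot.sense()['tcp_pos']
robot.move_straight([p[0],p[1],.30],.2)
robot.goto([*(C-.06*x),.42],[np.pi,0,psi]); cap('wrist','w7'); robot.grip(.55); print(robot.sense()['t'])
E
python3 fit.py w7; cat st.json
python3 - <<'E'
import json,numpy as np
st=json.load(open('st.json')); 
for y in range(-180,180,20): pass
E
```

```text
27.7583
w7 cross [ 0.5125  0.0467  0.1966  0.0478 14.7553]
w7 wheel [0.5125 0.047 ] 0.2127 3592
w7 knob [0.4503 0.0497 0.2555] 0.2578 343
  top [0.4489 0.0491 0.2555] r 0.0637
w7 block x [-0.1473 -0.1389 -0.1326] y [-0.0353  0.0327] z 0.0618 290
w7 lid x min [-0.0691] y [-0.0457  0.0406] z 0.085
{"th": 7.069357278932921, "a0": -2.655350020502288, "d": [-0.00030208195718541805, 0.0006263964184400032], "op": 0.22412712383332933}
```

The lid top measures 0.085, fully down in both cameras, while my wheel count is only 6.8. The wheel may have started at about 1.4 rad and so has now met the lower stop. I'll check with the height of the screw top, which drops with the platen.

Run:
```python
from wind import *
for t in ('w1','w4','w7','scene0','s6'):
    f=pickle.load(open(f'pics/{t}.pkl','rb')); c=cloud(f).reshape(-1,3)
    ctr=C+([.0055,-.005] if t[0]=='s' else [0,0]); d=np.linalg.norm(c[:,:2]-ctr,axis=1)
    z=c[(d<.012)&(c[:,2]>.19),2]; print(t,'screw top',np.percentile(z,[50,90,98]).round(4),len(z))
    x=np.array([np.cos(psi),np.sin(psi)]);q=(c[:,:2]-ctr); m=(abs(q@[-x[1],x[0]])<.035)&(q@x<-.045)&(q@x>-.065)&(c[:,2]>.03)&(c[:,2]<.12)
    print('   lid',np.percentile(c[m,2],[10,50,90]).round(4),m.sum())
```

```text
w1 screw top [0.2401 0.2413 0.242 ] 305
   lid [0.0918 0.0929 0.0939] 430
w4 screw top [0.2402 0.2413 0.242 ] 306
   lid [0.0918 0.0929 0.0941] 454
w7 screw top [0.2183 0.2197 0.2205] 300
   lid [0.0837 0.0849 0.086 ] 327
scene0 screw top [0.2256 0.2398 0.2412] 51
   lid [0.0879 0.0906 0.094 ] 70
s6 screw top [0.213  0.2187 0.3542] 28
   lid [0.0508 0.082  0.0849] 85
```

The screw top dropped 21.8 mm (6.86 rad), from about 1.4 rad to the lower stop at 8.26, and the lid went down 8.0 mm. So the pressing is complete. Now regrasp and wind back counter-clockwise to about 0.25.

Run:
```python
from wind import *
k=np.array([.4489,.0491])-C; a=float(np.arctan2(k[1],k[0])); p=C+R0*np.array([np.cos(a),np.sin(a)])
robot.goto([*p,.30],[np.pi,0,psi]); print(robot.move_straight([*p,Z],.1,contact_N=10))
robot.grip(0.0,45); s=robot.sense(); print('open',s['opening'],s['wrist_force'].round(1),s['t'])
st=dict(th=8.24,a0=a+8.24,d=[0.,0.],op=s['opening'])
st=wind(st,1.0); st=wind(st,.25,step=.1,vel=.06,log=1)
```

```text
False
open 0.2176506677415176 [-1.5 -1.5  5.8] 29.65
th 7.21 fr 0.9 ft -2.2 fz 5.0 open 0.223 d [-0.3 -0.2] err 1.5 t 30.9
th 6.17 fr 1.7 ft -2.0 fz 5.7 open 0.217 d [-0.2 -0.4] err 1.4 t 32.2
th 5.14 fr 0.2 ft -2.0 fz 7.0 open 0.224 d [-0.1 -0.4] err 1.3 t 33.5
th 4.10 fr 0.4 ft -1.0 fz 8.9 open 0.224 d [ 0.  -0.4] err 1.5 t 34.8
th 3.07 fr 0.1 ft -0.4 fz 10.7 open 0.220 d [ 0.  -0.4] err 1.1 t 36.1
th 2.03 fr -1.4 ft -1.7 fz 9.6 open 0.222 d [-0.  -0.3] err 1.2 t 37.4
th 1.00 fr -2.5 ft -1.5 fz 8.1 open 0.221 d [ 0.3 -0.1] err 0.8 t 38.7
th 0.91 fr -0.8 ft -0.8 fz 8.1 open 0.216 d [ 0.3 -0. ] err 0.1 t 38.9
th 0.81 fr -0.0 ft -0.5 fz 8.8 open 0.221 d [ 0.3 -0. ] err 0.0 t 39.2
th 0.72 fr -0.8 ft 0.4 fz 8.9 open 0.221 d [0.3 0. ] err 0.1 t 39.4
th 0.62 fr 0.3 ft -0.4 fz 7.6 open 0.224 d [ 0.3 -0. ] err 0.1 t 39.7
th 0.53 fr -0.6 ft -0.8 fz 8.8 open 0.221 d [0.3 0. ] err 0.1 t 39.9
th 0.44 fr 0.3 ft 0.1 fz 8.3 open 0.224 d [0.3 0. ] err 0.2 t 40.2
th 0.34 fr 0.6 ft -0.3 fz 8.2 open 0.219 d [ 0.3 -0. ] err 0.2 t 40.4
th 0.25 fr 0.1 ft 0.1 fz 8.5 open 0.218 d [ 0.3 -0. ] err 0.2 t 40.7
```

The wheel held throughout. Next I'll feel gently for the upper stop, release, rise and check.

```bash
python3 - <<'E'
from wind import *
st=json.load(open('st.json')); d=np.array(st['d'])
for th in np.arange(.21,-.4,-.05):
    a=st['a0']-th; hit=robot.move_straight([*(C+d+R0*np.array([np.cos(a),np.sin(a)])),Z],.03,contact_N=10)
    if hit: break
print('stop felt',hit,'at',round(th,2),robot.sense()['wrist_force'].round(1))
robot.grip(.55); p=robot.sense()['tcp_pos']; robot.move_straight([p[0],p[1],.31],.15)
x=np.array([np.cos(psi),np.sin(psi)]); robot.goto([*(C-.06*x),.42],[np.pi,0,psi]); f=cap('wrist','w8'); print(robot.sense()['t'])
c=cloud(f).reshape(-1,3); q=c[:,:2]-C; z=c[(np.hypot(*q.T)<.012)&(c[:,2]>.19),2]; print('screw top',np.percentile(z,[50,98]))
m=(abs(q@[-x[1],x[0]])<.035)&(q@x<-.045)&(q@x>-.065)&(c[:,2]>.03)&(c[:,2]<.12); print('lid',np.median(c[m,2]))
E
python3 fit.py w8
```

```text
stop felt True at 0.06 [-2.   0.1  5.1]
43.3
screw top [0.24441126 0.24612056]
lid 0.08487020644690371
w8 cross [ 0.512   0.0468  0.1958  0.0485 15.1618]
w8 wheel [0.5128 0.0468] 0.213 3625
w8 knob [ 0.5282 -0.0125  0.2553] 0.2574 307
  top [ 0.5287 -0.0148  0.2553] r 0.0637
w8 block x [-0.1473 -0.1407 -0.1324] y [-0.0367  0.0315] z 0.0618 250
w8 lid x min [-0.0691] y [-0.0454  0.0407] z 0.0849
```

View pics/w8.png

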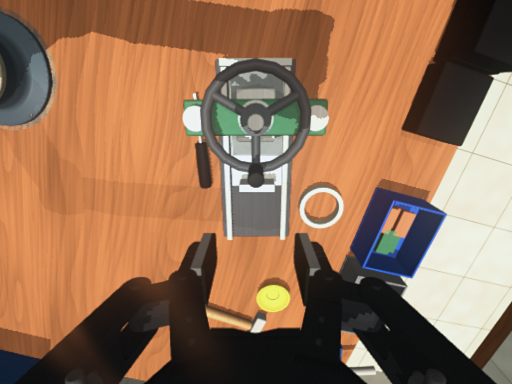

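The picture shows the knob at (256,175) at the upper stop, the carrier home (block at 256,184) and the other things undisturbed. The lid is at 0.085 and the screw top at its full height. Handing in.

```bash
python3 -c "
from plant import robot
print(robot.close_job())"
```

```text
the job is handed in; nothing more can be done
None
```

The job is handed in at about 43 s: by the final measurements the carrier is home, the lid is fully down, the wheel is back at its upper stop and the robot is clear; the knob slipped from the gripper once, at the lower stop, and was regrasped.

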